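# Line up a plaster cast with the pointing gauge

### The job

Get the plaster cast ready for measuring. With a finger, push on an arm of the sculptor's turntable to turn it until its arrow arm points straight at the post of the pointing gauge and comes to rest; then push the gauge's needle round until it points straight at the middle of the turntable, and let go. Do not touch or lift the cast, do not lift or shift the gauge's stand, and leave the jar, the cup and the spatula where they are.

Things in the scene. Friction and masses are not known exactly. Their poses are not given: they have to be found in the camera images.
- turntable: fixed dark steel foot of the turntable, 170 mm diameter and 18 mm high, with a 60 mm diameter column; origin at the centre of its underside. The wheel turns on it: an aluminium disc of 160 mm diameter, top face 100 mm above the bench, with four level steel arms 90 degrees apart
- wheel_axis (a point): point on the wheel's vertical axis, at mid-height of its arms (92.5 mm above the bench); turns with the wheel. x points along the arrow arm, z up. Arms: bars 14 mm wide, 15 mm high (85 to 100 mm above the bench), standing out of the disc from 80 mm off the axis; the arrow arm along +x reaches 150 mm, plain arms along +y, -x and -y reach 125 mm
- arrow_tip (a point): the point of the arrow arm, 150 mm from the wheel's axis, 92.5 mm above the bench. The arrowhead is up to about 50 mm wide, between 115 and 150 mm from the axis
- wheel (a joint): angle of the wheel on its foot (rad), growing anticlockwise seen from above, range -6.2 to 6.2. It turns freely both ways against a friction of 0.12 N m (about 1 N at an arm) and stays where it is left
- cast: small off-white plaster cast, loose, standing in the middle of the wheel: lumpy round body with a foot of 100 mm diameter, 55 mm high, 0.55 kg; origin at the centre of its underside, z up. Its top is 155 mm above the bench
- gauge: stand of the pointing gauge, loose, about 0.9 kg with the needle: dark steel disc foot of 100 mm diameter, 18 mm high, and a steel post of 30 mm diameter up to 102 mm; origin at the centre of its underside, z up along the post
- needle_axis (a point): point on the axis of needle and post, at the needle's mid-height, 112 mm above the bench; turns with the needle. x points along the needle, z up. Needle: level bar 10 mm wide, 14 mm high (105 to 119 mm above the bench), from a 34 mm diameter hub (top at 122 mm) to 74 mm off the axis, then tapering to its point at 90 mm; a blunt tail reaches 43 mm the other way
- needle_tip (a point): the point of the needle, 90 mm from the post's axis, 112 mm above the bench
- needle (a joint): angle of the needle on its stand (rad), growing anticlockwise seen from above, range -3.1 to 3.1. Friction 0.04 N m; stays where it is left. It starts within 45 degrees of pointing towards the robot (-x); turning it the short way to the target meets no stop
- jar: bystander: closed jar, 66 mm diameter, 70 mm high, standing; origin at the centre of its underside
- cup: bystander: open white cup, 70 mm diameter at the rim, 80 mm high, standing; origin at the centre of its underside
- spatula: bystander: spatula with a blue handle, 200 mm long, lying on the bench; x axis along it
Not all that is in view belongs to the job. What is shaped like the gauge but pink is not meant.

How it is judged:
On the way, in this order (a step that is already met when the one before it is completed fails the run):
1. the arrow arm points at the gauge's post and the wheel is at rest (x of gauge in the frame of wheel_axis above 0 m and y of gauge in the frame of wheel_axis between -0.015 and 0.015 m and velocity of joint wheel between -0.05 and 0.05 rad/s), for 0.3 s.
2. the needle points at the middle of the turntable (x of wheel_axis in the frame of needle_axis above 0 m and y of wheel_axis in the frame of needle_axis between -0.015 and 0.015 m), for 0.2 s.
At the end, for the whole second after the job is handed in: The arrow arm's line passes within 15 mm of the gauge post's axis and the needle's within 15 mm of the turntable's axis, pointed ends towards each other, both at rest; the cast stands within 15 mm of the wheel's middle; the gauge stand is upright and within 15 mm of its start (all of step 1 and all of step 2 and velocity of joint needle between -0.05 and 0.05 rad/s and horizontal distance between cast and wheel_axis below 0.015 m and height (world z) of cast between 0.095 and 0.106 m and distance of gauge from where it was at the start of the episode below 0.015 m and angle between gauge's own z axis and vertical below 0.06 rad); the robot touches nothing.
It fails at once if the cast is touched by the robot (contact force between any of the fingers, the arm and cast above 1 N).
It fails at once if the cast is lifted off the wheel or tipped (height (world z) of cast above 0.108 m or angle between cast's own z axis and vertical above 0.15 rad).
It fails at once if the gauge's stand is lifted, tipped or shifted by more than 15 mm (distance of gauge from where it was at the start of the episode above 0.015 m or height (world z) of gauge above 0.006 m or angle between gauge's own z axis and vertical above 0.15 rad).
It fails at once if the jar, the cup or the spatula is moved by more than 20 mm (distance of any of jar, cup, spatula from where it was at the start of the episode above 0.02 m).
It also fails if it takes over 59 s, if anything falls off the work surface, if the arm or the gripper's body presses on something with over 40 N, if the wrist force passes 120 N, or if a joint passes its speed limit or range.

### The arm

A 6-joint arm with a two-finger parallel gripper is mounted at the origin on the work surface. World frame = base frame: x ahead of the robot, y to its left, z up, the work surface at z = 0. Lengths are in m, angles in rad, forces in N, time in s.
With the tool pointing down it reaches from about 0.35 to 0.775 m from the base axis. Payload 7.3 kg.
Tool frame: the origin (TCP) lies midway between the tips of the shut fingers; the grasp point (between the pads) lies 19 mm behind it (tcp_to_grasp is the distance from the TCP to the grasp point, in m); z points along the fingers, y is the line along which they close (so a half turn about z gives the same grasp; the last joint's range is limited). The gripper opens to 92 mm and grips with 3 to 60 N. Pads are 19 mm wide; open, the fingers measure 130 mm over their backs; the gripper's body (75 mm by 190 mm) begins 47 mm behind the grasp point.
Start: joints at [1.05, 0.342, 1.524, -0, 1.275, -0.146], TCP at [0.192, 0.489, 0.192] pointing down, gripper open.
Joint ranges: [-2.53, 2.53], [-0.77, 2.02], [0.04, 2.7], [-1, 4.14], [0.28, 2.66], [-3.11, 3.11]. Speed limits (rad/s): [2.57, 2.57, 3.14, 3.14, 3.14, 3.14].

### API

Orientations are given as [roll, pitch, yaw] about the fixed x, y, z axes, in that order (R = Rz(yaw) Ry(pitch) Rx(roll)).
In Python, from cell import observe, read_camera, calibration, hand_in, tcp_to_grasp gives the robot as it stands.
- The arm moves only by the tool send_rows, never from a script. Its argument "targets" is a list of rows, each a list of 5 numbers: the opening, from 0 (shut) to 1 (fully open), then the shift along the world's x, y, z in m, then the turn about the world's z in rad. A call has 1 to 5 rows; each row shifts and turns the commanded pose from where the row before left it; what a row does not reach is not made up. A row lasts 1/10 s, in which the tool goes at most 50 mm and 8.59 degrees, less where a joint would pass 70% of its speed; a pose out of reach is approached as far as the arm can. A call is refused whole if a number of a shift passes 0.05 or a number of a turn 0.15, either way. A call with a gripper value outside its range is refused whole. The fingers move at their own pace and stop on an object; "grip_force" is the grip in N (left out, the last holds). Time passes only in rows, so rows that do not move let the fingers close. It gives the time, the measured TCP pose, the force, the opening and the grip force at its end, in the units of the state.
- observe(): the state, without advancing time (a new reading comes with each control period).
- read_camera(name): name is "side" or "top" or "wrist"; returns (picture, depth): 480x640x3 uint8, red, green, blue; 480x640 float32, m along the optical axis (not along the pixel's ray), 0 where there is no reading.
- calibration(name): a dict with "intrinsics" (3x3 intrinsics, pixels), "k1" (the pictures are not rectified: a ray, as slopes to the right and down, at radius r is drawn at 1 + k1 r^2 times it, then the intrinsics apply), "world_to_cam" (4x4, takes a point from world to camera coordinates); the wrist camera has in their place "hand_eye" (4x4, takes a point from camera to tool coordinates, whose origin is the TCP and whose axes are the flange's). Camera axes: x right, y up, looking along -z (the intrinsics and any distortion apply to the point x, -y, -z); pixel columns grow to the right and rows downward; lengths in m; the calibration is good to about 2 mm. A picture is of the moment at which its call begins: read the wrist's pose just before it. calibration takes no time and is no camera call.
- hand_in(): hands the job in; it is judged then, once.
The state is a dict: "time": time; "qpos": joint angles; "qvel": joint speeds; "joint_efforts": joint torques, N m; "tool_pos": TCP position; "tool_rot": TCP orientation; "contact_force": force on the tool from outside, world axes, zero at the start; "torque": the same for the moment, N m; "opening": finger opening in m; "grip_force": force on a finger pad.
Only numpy, scipy, OpenCV 4.12 (cv2) and the standard library are available. Lean on these libraries where they do the work, as an engineer would, in place of code of your own. Each camera call takes 0.05 s, during which the arm holds its last target. There are 200 camera calls.

## Working session

There is one attempt and no reset: what is moved stays moved. The work goes in short steps, Python scripts to look and compute and a tool call to move; the robot and the scene stay as the last step left them, time stands still between calls to the robot, and variables do not carry over. Pictures are saved under pics/ and viewed, at most 10 in all, crops included, and the job is handed in when it is done.

Besides the shell and the picture viewer there is one more tool, called after "Call:" as a command line: name --pt "numbers of a row" for each row, then --argument value for the rest. send_rows: Moves the arm, as the interface text tells. Its arguments: {"type":"object","properties":{"targets":{"type":"array","items":{"type":"array","items":{"type":"number"}}},"grip_force":{"type":"number"}},"required":["targets"]}

```bash
mkdir -p pics; cat > h.py <<'E'
import numpy as np, cv2
from cell import *
def snap(n,f):
    im,d=read_camera(n); cv2.imwrite('pics/'+f+'.png',im[:,:,::-1]); np.savez('pics/'+f+'.npz',im=im,d=d); return im,d
def cloud(n,d):
    """world xyz per pixel (fixed cameras)"""
    c=calibration(n); K=np.array(c['intrinsics']); T=np.linalg.inv(np.array(c['world_to_cam']))
    v,u=np.mgrid[0:480,0:640].astype(float)
    p=cv2.undistortPoints(np.stack([u.ravel(),v.ravel()],1)[:,None],K,np.array([c['k1'],0,0,0.]))[:,0].reshape(480,640,2)
    P=np.stack([p[...,0]*d,-p[...,1]*d,-d,np.ones_like(d)],-1)
    W=(P@T.T)[...,:3]; W[d<=0]=np.nan; return W
E
python3 - <<'E'
from h import *
for n in('top','side'):
    im,d=snap(n,n+'0'); W=cloud(n,d); print(n,calibration(n)['k1'],np.nanmin(W,(0,1)),np.nanmax(W,(0,1)))
s=observe();print(s['time'],s['tool_pos'],s['tool_rot'],s['opening'])
E
```

```text
top -0.0072296232182098704 [ 0.02567362 -1.17841154 -0.77222514] [1.44737429 1.23328784 0.57853545]
side -0.1564946258095842 [-0.94420758 -0.57922098 -0.72081073] [1.44699034 1.94510442 0.58668025]
0.1 [0.19201663 0.48821739 0.19092747] [-3.14029002e+00 -1.60259876e-04  2.76676973e+00] 0.0916114794145523
```

View pics/top0.png

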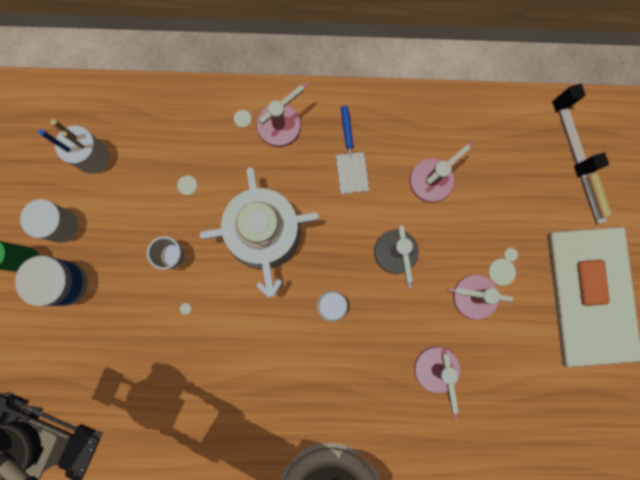

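View pics/side0.png

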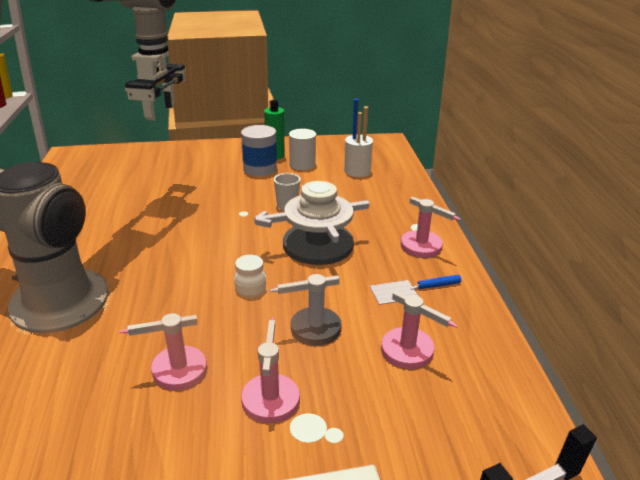

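Top view: the turntable is at about (260,228), with its arrow arm pointing at (270,290). The candidates for the gauge are the dark one at (397,250) and pink ones at (279,124), (432,180), (476,297) and (438,369). The dark one matches the description. The jar is at (332,306), the cup at (165,253) and the spatula at (348,150).

```bash
cat > m.py <<'E'
from h import *
def circ(P):
    # least-squares circle
    A=np.c_[2*P,np.ones(len(P))]; s=np.linalg.lstsq(A,(P**2).sum(1),rcond=None)[0]; return s[:2],np.sqrt(s[2]+s[:2]@s[:2])
def sel(W,c,r,z0,z1):
    m=(W[...,2]>z0)&(W[...,2]<z1)&(np.hypot(W[...,0]-c[0],W[...,1]-c[1])<r); return W[m]
def enc(P):
    c,r=cv2.minEnclosingCircle(P[:,:2].astype(np.float32)); return np.array(c),r
E
python3 - <<'E'
from m import *
im=np.load('pics/top0.npz')['im'];W=cloud('top',np.load('pics/top0.npz')['d'])
for n,(u,v) in dict(tt=(260,222),tip=(269,296),jar=(332,306),cup=(165,253),hub=(404,246),foot=(388,256),ntip=(409,287),bench=(330,380),sp=(347,120),pk=(443,170)).items(): print(n,W[v,u].round(4))
c=W[222,260,:2]
P=sel(W,c,.17,.092,.107); 
for i in range(5):
    rr=np.hypot(*(P[:,:2]-c).T); R=P[(rr>.07)&(rr<.0815+.02*(i<2))]; 
    D=P[rr<.083]; c,_=enc(D) if i<0 else (D[:,:2].mean(0),0)
print('disc mean',c,'z',np.median(P[:,2]),len(P))
A=P[np.hypot(*(P[:,:2]-c).T)>.09]; a=np.arctan2(*(A[:,:2]-c).T[::-1]); r=np.hypot(*(A[:,:2]-c).T)
h=np.histogram(np.degrees(a),36,(-180,180));print(h[0])
for k in range(36):
    s=(np.degrees(a)>=-180+10*k)&(np.degrees(a)<-170+10*k)
    if s.sum()>3: print(-175+10*k,r[s].max().round(3),np.degrees(a[s]).mean().round(1))
g=W[246,404,:2]
N=sel(W,g,.11,.104,.13); F=sel(W,g,.09,.010,.026)
print('needle',len(N),'z',np.median(N[:,2]),'foot',F[:,:2].mean(0),enc(F))
H=sel(W,g,.03,.119,.126);print('hub',enc(H),H.mean(0),len(H))
q=N[:,:2];m=q.mean(0);w,V=np.linalg.eigh(np.cov((q-m).T));print('needle mean',m,'dir',V[:,1],'ext',((q-m)@V[:,1]).min(),((q-m)@V[:,1]).max())
C=sel(W,c,.1,.112,.17);print('cast',C[:,:2].mean(0),enc(C))
cv2.imwrite('pics/crop.png',cv2.resize(im[180:330,180:440],None,fx=3,fy=3,interpolation=2)[:,:,::-1])
E
```

```text
tt [0.5759 0.157  0.1511]
tip [0.4303 0.1378 0.0979]
jar [0.4131 0.0059 0.0635]
cup [0.5219 0.3797 0.0051]
hub [ 0.5384 -0.136   0.1239]
foot [ 0.5272 -0.1186  0.0158]
ntip [ 0.4555 -0.1489  0.1125]
bench [ 0.2508  0.0041 -0.0006]
sp [ 0.8355 -0.0209  0.0201]
pk [ 0.6999 -0.2164  0.1216]
disc mean [0.57361544 0.16312972] z 0.09910546511752782 3598
[122 176  17   0   0   0   0   0   0  18  95   0   0   0   0   0   0   0
  35  78   0   0   0   0   0   0   0  58  61   0   0   0   0   0   0   2]
-175 0.148 -173.3
-165 0.147 -166.4
-155 0.129 -158.7
-85 0.12 -80.7
-75 0.124 -76.7
5 0.127 8.9
15 0.127 12.7
95 0.124 98.0
105 0.125 102.0
needle 495 z 0.11855829727975209 foot [ 0.53565538 -0.13036177] (array([ 0.53795677, -0.13665585]), 0.050164155662059784)
hub (array([ 0.53787875, -0.13461962]), 0.02849794737994671) [ 0.53783147 -0.1359225   0.12156719] 178
needle mean [ 0.52334915 -0.13803941] dir [-0.98514214 -0.171741  ] ext -0.057755158360282506 0.07504774699570778
cast [0.57169155 0.16147169] (array([0.57553869, 0.16268091]), 0.04829756170511246)
```

View pics/crop.png

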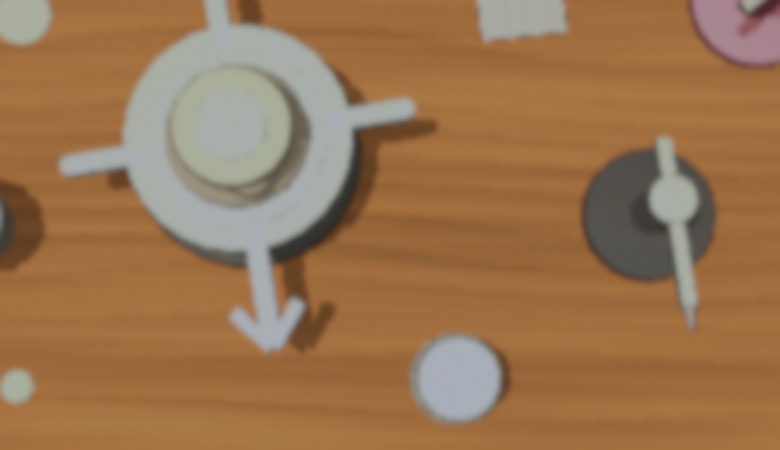

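The crop confirms the choice: the dark gauge with its needle towards the robot, and the arrow arm at the bottom, clear of the jar. The plan is to push the arrow arm +72° anticlockwise from its +y side, at a radius of about 104 mm and z of about 0.09, with the gripper shut.

Call:
send_rows --pt "0 0.029 -0.027 0 -0.015" --pt "0 0.029 -0.027 0 -0.015" --pt "0 0.029 -0.027 0 -0.015" --pt "0 0.029 -0.027 0 -0.015" --pt "0 0.029 -0.027 0 -0.015"

```text
time: 0.6
tool_pos: [0.3379, 0.3523, 0.1913]
tool_rot: [-3.141, -0.0, 2.691]
contact_force: [0.6, -0.2, 0.1]
opening: 0.056
grip_force: 0.0
```

Call:
send_rows --pt "0 0.029 -0.027 0 -0.015" --pt "0 0.029 -0.027 0 -0.015" --pt "0 0.029 -0.027 0 -0.015" --pt "0 0.029 -0.027 0 -0.015" --pt "0 0.029 -0.027 0 -0.015"

```text
time: 1.1
tool_pos: [0.483, 0.2172, 0.1912]
tool_rot: [-3.141, -0.001, 2.616]
contact_force: [0.3, -0.1, 0.1]
opening: 0.0162
grip_force: 0.0
```

```bash
cat >> m.py <<'E'
def arcfit(P,g):
    """template fit of wheel: rasterised plan view, x,y,theta"""
    from scipy.optimize import minimize
    c0=g[:2]; r=np.hypot(*(P[:,:2]-c0).T); q=P[(r>.045)&(r<.16)][:,:2]
    def cost(p):
        d=q-p[:2]; cs,sn=np.cos(p[2]),np.sin(p[2]); x=d@[cs,sn]; y=d@[-sn,cs]
        o=np.hypot(x,y)-.08
        def box(x,y,L): return np.hypot(np.maximum(np.maximum(x-L,-x),0),np.maximum(abs(y)-.007,0))
        e=np.minimum.reduce([np.maximum(o,0),box(x,y,.15),box(-x,y,.125),box(y,x,.125),box(-y,x,.125),
          np.maximum(np.maximum(abs(y)-np.minimum(.025,.15-x),.115-x),0)])
        return np.minimum(e,.02).sum()*1000
    return minimize(cost,g,method='Nelder-Mead',options=dict(initial_simplex=np.array(g)+np.array([[0,0,0],[.005,0,0],[0,.005,0],[0,0,.05]])))
E
python3 - <<'E'
from m import *
W=cloud('top',np.load('pics/top0.npz')['d'])
P=sel(W,(.5735,.163),.17,.092,.107)
r=arcfit(P,[.5735,.163,np.radians(-169.2)]);print(r.x[:2],np.degrees(r.x[2]),r.fun/len(P))
c=r.x[:2];g=np.array([.538,-.1355]);print(np.degrees(np.arctan2(*(g-c)[::-1])))
s=observe();print(s['tool_pos'],s['tool_rot'],s['opening'],s['time'],s['qpos'])
E
```

```text
[0.57577234 0.1638407 ] -168.60694500014714 0.00838066707649816
-97.19186446551949
[0.48298854 0.21720152 0.19123426] [-3.14123204e+00 -5.21970792e-04  2.61602777e+00] 0.01619971458025444 1.1 [ 2.77752109e-01  3.51035456e-01  1.51150069e+00  1.30761346e-04
  1.27967845e+00 -7.67516996e-01]
```

Call:
send_rows --pt "0 0 0 -0.03 0" --pt "0 0 0 -0.035 0" --pt "0 0 0 -0.036 0" --pt "0 0 0 0 0" --pt "0 0 0 0 0"

```text
time: 1.6
tool_pos: [0.4821, 0.2186, 0.0908]
tool_rot: [-3.141, -0.001, 2.617]
contact_force: [0.6, -0.6, 0.6]
opening: 0.0
grip_force: 0.0
```

```bash
python3 - <<'E'
from m import *
s=observe();p=s['tool_pos'];print(p,s['opening'],s['contact_force'])
c=np.array([.5745,.1635]);d=p[:2]-c;print(np.hypot(*d),np.degrees(np.arctan2(*d[::-1])))
a=np.radians(np.linspace(150.4,242,16));w=c+.105*np.c_[np.cos(a),np.sin(a)]
w=np.vstack([p[:2],w[1:]]);print(np.diff(w,axis=0).round(4).tolist(),a[1]-a[0])
E
```

```text
[0.48212618 0.21861261 0.09078869] 8.039427490668131e-08 [ 0.58309673 -0.59909458  0.57916613]
0.10756542992604019 149.17860308215813
[[-0.0039, -0.0133], [-0.0039, -0.0105], [-0.0028, -0.0108], [-0.0016, -0.0111], [-0.0004, -0.0112], [0.0008, -0.0112], [0.002, -0.011], [0.0031, -0.0107], [0.0042, -0.0103], [0.0053, -0.0098], [0.0063, -0.0092], [0.0073, -0.0085], [0.0081, -0.0077], [0.0089, -0.0068], [0.0096, -0.0058]] 0.10658143965512012
```

Call:
send_rows --pt "0 -0.003 -0.012 0 0.107" --pt "0 -0.004 -0.011 0 0.107" --pt "0 -0.003 -0.011 0 0.107" --pt "0 -0.0015 -0.011 0 0.107" --pt "0 -0.0005 -0.011 0 0.107"

```text
time: 2.1
tool_pos: [0.4716, 0.1627, 0.0932]
tool_rot: [3.141, 0.004, -3.126]
contact_force: [-1.0, 0.3, -0.1]
opening: 0.0007
grip_force: 0.0
```

Call:
send_rows --pt "0 0.001 -0.011 0 0.107" --pt "0 0.002 -0.011 0 0.107" --pt "0 0.003 -0.0105 0 0.107" --pt "0 0.004 -0.0105 0 0.107" --pt "0 0.0055 -0.01 0 0.107"

```text
time: 2.6
tool_pos: [0.4874, 0.1094, 0.0932]
tool_rot: [-3.14, 0.004, -2.592]
contact_force: [0.3, 0.8, 0.1]
opening: 0.0007
grip_force: 0.0
```

Call:
send_rows --pt "0 0.0065 -0.009 0 0.107" --pt "0 0.007 -0.0085 0 0.107" --pt "0 0.008 -0.0075 0 0.107" --pt "0 0.009 -0.007 0 0.107" --pt "0 0 0 0 0"

```text
time: 3.1
tool_pos: [0.5187, 0.077, 0.093]
tool_rot: [-3.137, 0.003, -2.168]
contact_force: [-0.1, 0.6, 0.9]
opening: 0.0002
grip_force: 0.0
```

```bash
cat > look.py <<'E'
import sys
from m import *
im,d=snap('top',sys.argv[1]);W=cloud('top',d)
s=observe();p=s['tool_pos'];c=np.array([.5745,.1635]);e=p[:2]-c
print(p,s['contact_force'],'r',np.hypot(*e),'phi',np.degrees(np.arctan2(*e[::-1])),'t',s['time'],s['tool_rot'])
P=sel(W,c,.17,.092,.104)
best=min((arcfit(P,[*c,np.radians(t)]) for t in np.arange(float(sys.argv[2])-12,float(sys.argv[2])+13,6)),key=lambda r:r.fun)
print(best.x[:2],np.degrees(best.x[2]),best.fun/len(P),len(P))
E
python3 look.py p1 -104
```

```text
[0.51759776 0.07751267 0.09247392] [-0.79701489 -0.86686005  0.2560938 ] r 0.1031100662651025 phi -123.4946539355795 t 3.15 [-3.13881556e+00  2.08270779e-03 -2.17119539e+00]
[0.57555693 0.16415524] -168.89500519229614 0.001740457746556606 1862
```

View pics/p1.png

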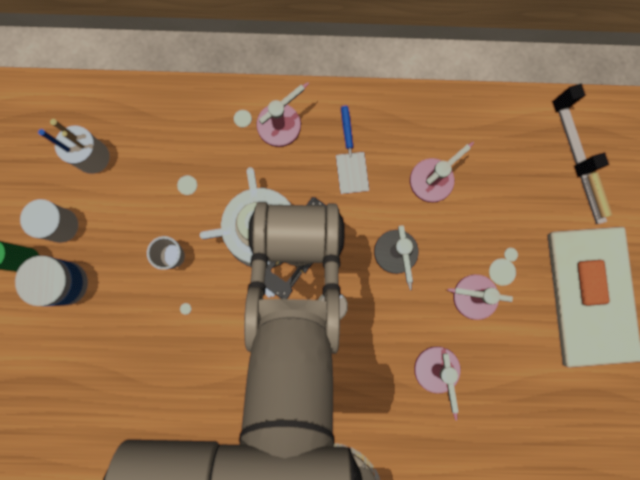

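```bash
python3 -c "
from h import *
im,d=snap('side','s1');cv2.imwrite('pics/s1c.png',cv2.resize(im[130:300,180:420],None,fx=3,fy=3)[:,:,::-1])"
```

```text
(no output)
```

View pics/s1c.png

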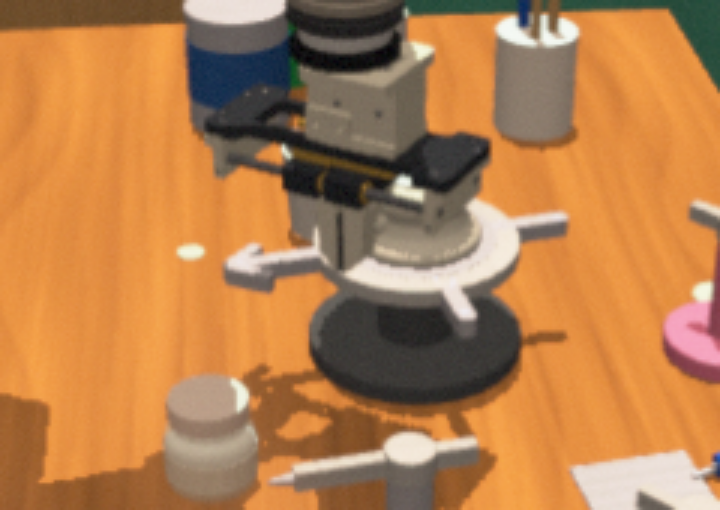

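The wheel hasn't turned. The finger now stands past the arrow arm, on its anticlockwise side. I'll measure where the fingertips really are.

```bash
python3 - <<'E'
from m import *
W=cloud('side',np.load('pics/s1.npz')['d']);p=observe()['tool_pos'];print(p)
for v in range(190,226,3): print(v,[tuple((W[v,u]*1000).round(0).astype(int)) if W[v,u,0]==W[v,u,0] else None for u in range(286,303,4)])
a=sel(W,(.44,.135),.03,.07,.12);print('arrow z top',np.percentile(a[:,2],[1,50,99]))
E
```

```text
[0.51684758 0.07778582 0.09203847]
190 [(np.int64(496), np.int64(48), np.int64(211)), (np.int64(504), np.int64(37), np.int64(216)), (np.int64(512), np.int64(36), np.int64(216)), (np.int64(520), np.int64(36), np.int64(216)), (np.int64(528), np.int64(38), np.int64(214))]
193 [(np.int64(497), np.int64(54), np.int64(200)), (np.int64(504), np.int64(37), np.int64(209)), (np.int64(512), np.int64(37), np.int64(209)), (np.int64(520), np.int64(34), np.int64(210)), (np.int64(528), np.int64(36), np.int64(208))]
196 [(np.int64(498), np.int64(77), np.int64(181)), (np.int64(504), np.int64(43), np.int64(199)), (np.int64(512), np.int64(35), np.int64(203)), (np.int64(519), np.int64(32), np.int64(204)), (np.int64(528), np.int64(34), np.int64(203))]
199 [(np.int64(498), np.int64(78), np.int64(173)), (np.int64(506), np.int64(71), np.int64(177)), (np.int64(514), np.int64(67), np.int64(179)), (np.int64(519), np.int64(33), np.int64(197)), (np.int64(530), np.int64(60), np.int64(182))]
202 [(np.int64(498), np.int64(78), np.int64(166)), (np.int64(506), np.int64(76), np.int64(167)), (np.int64(514), np.int64(66)
[... 1064 characters left out ...]
64(501), np.int64(143), np.int64(92)), (np.int64(505), np.int64(74), np.int64(131)), (np.int64(513), np.int64(66), np.int64(136)), (np.int64(521), np.int64(58), np.int64(140)), (np.int64(535), np.int64(123), np.int64(101))]
220 [(np.int64(501), np.int64(144), np.int64(83)), (np.int64(509), np.int64(126), np.int64(93)), (np.int64(513), np.int64(65), np.int64(129)), (np.int64(526), np.int64(118), np.int64(97)), (np.int64(535), np.int64(114), np.int64(99))]
223 [(np.int64(508), np.int64(268), np.int64(1)), None, (np.int64(517), np.int64(112), np.int64(93)), (np.int64(525), np.int64(103), np.int64(98)), (np.int64(533), np.int64(100), np.int64(100))]
arrow z top [0.08391004 0.09790093 0.10218638]
```

```bash
python3 - <<'E'
from m import *
W=cloud('side',np.load('pics/side0.npz')['d'])
a=sel(W,(.192,.488),.09,.10,.4)
h,e=np.histogram(a[:,2],30,(.1,.4));print(list(zip(e.round(2),h)))
b=a[a[:,2]<np.percentile(a[:,2],8)];print(b[np.argsort(b[:,2])][::max(1,len(b)//12)].round(3))
W=cloud('side',np.load('pics/s1.npz')['d'])
a=sel(W,(.514,.07),.03,.095,.2);h,e=np.histogram(a[:,2],21,(.095,.2));print(list(zip(e.round(3),h)))
print(observe()['qpos'].round(4))
E
```

```text
[(np.float64(0.1), np.int64(0)), (np.float64(0.11), np.int64(0)), (np.float64(0.12), np.int64(0)), (np.float64(0.13), np.int64(0)), (np.float64(0.14), np.int64(0)), (np.float64(0.15), np.int64(0)), (np.float64(0.16), np.int64(0)), (np.float64(0.17), np.int64(0)), (np.float64(0.18), np.int64(0)), (np.float64(0.19), np.int64(0)), (np.float64(0.2), np.int64(0)), (np.float64(0.21), np.int64(0)), (np.float64(0.22), np.int64(25)), (np.float64(0.23), np.int64(53)), (np.float64(0.24), np.int64(77)), (np.float64(0.25), np.int64(74)), (np.float64(0.26), np.int64(72)), (np.float64(0.27), np.int64(76)), (np.float64(0.28), np.int64(32)), (np.float64(0.29), np.int64(103)), (np.float64(0.3), np.int64(202)), (np.float64(0.31), np.int64(133)), (np.float64(0.32), np.int64(89)), (np.float64(0.33), np.int64(297)), (np.float64(0.34), np.int64(133)), (np.float64(0.35), np.int64(113)), (np.float64(0.36), np.int64(118)), (np.float64(0.37), np.int64(80)), (np.float64(0.38), np.int64(167)), (np.float64(0.39), np.int64(169))]
[[0.176 0.442 0.224]
 [0.174 0.44  0.228]
 [0.211 0.527 0.23 ]
 [0.208 0.534 0.233]
 
[... 278 characters left out ...]
.int64(0)), (np.float64(0.11), np.int64(0)), (np.float64(0.115), np.int64(0)), (np.float64(0.12), np.int64(0)), (np.float64(0.125), np.int64(7)), (np.float64(0.13), np.int64(13)), (np.float64(0.135), np.int64(25)), (np.float64(0.14), np.int64(34)), (np.float64(0.145), np.int64(38)), (np.float64(0.15), np.int64(42)), (np.float64(0.155), np.int64(41)), (np.float64(0.16), np.int64(36)), (np.float64(0.165), np.int64(46)), (np.float64(0.17), np.int64(43)), (np.float64(0.175), np.int64(36)), (np.float64(0.18), np.int64(19)), (np.float64(0.185), np.int64(2)), (np.float64(0.19), np.int64(5)), (np.float64(0.195), np.int64(14))]
[ 2.5000e-03  4.3900e-01  1.6743e+00  3.0000e-04  1.0261e+00 -2.5386e+00]
```

The fingertips are actually about 33 mm higher than the reported TCP, both at the start and now (tip seen at 0.125, reported 0.092). So the finger passed over the arm. I'll go back over it and lower the finger to a reported z of about 0.058.

Call:
send_rows --pt "0 0 0 0.045 -0.14" --pt "0 0 0 0.01 -0.14" --pt "0 -0.005 0.016 0 -0.14" --pt "0 -0.005 0.016 0 -0.14" --pt "0 -0.005 0.016 0 -0.14"

```text
time: 3.7
tool_pos: [0.5007, 0.1266, 0.1465]
tool_rot: [3.142, 0.001, -2.877]
contact_force: [0.0, 0.8, 0.4]
opening: 0.0004
grip_force: 0.0
```

Call:
send_rows --pt "0 -0.005 0.016 0 -0.14" --pt "0 -0.005 0.016 0 -0.14" --pt "0 -0.005 0.017 0 -0.14" --pt "0 -0.004 0.017 0 -0.14" --pt "0 -0.004 0.016 0 -0.14"

```text
time: 4.2
tool_pos: [0.4775, 0.2089, 0.1464]
tool_rot: [3.141, 0.001, 2.707]
contact_force: [0.0, 0.6, -0.2]
opening: 0.0
grip_force: 0.0
```

Call:
send_rows --pt "0 0 0 -0.03 0" --pt "0 0 0 -0.03 0" --pt "0 0 0 -0.015 0" --pt "0 0 0 -0.01 0" --pt "0 0 0 0 0"

```text
time: 4.7
tool_pos: [0.4774, 0.2077, 0.0601]
tool_rot: [-3.141, -0.001, 2.714]
contact_force: [-0.1, 0.6, -0.0]
opening: 0.0006
grip_force: 0.0
```

```bash
cat > tip.py <<'E'
import sys
from m import *
s=observe();p=s['tool_pos'];im,d=snap('side',sys.argv[1]);W=cloud('side',d)
c=np.array([.5745,.1635]);e=p[:2]-c
print(p,s['tool_rot'][2],s['contact_force'],s['time'],'r',np.hypot(*e),'phi',np.degrees(np.arctan2(*e[::-1])))
a=sel(W,p-np.array([0,.008,0]),.03,p[2]-.01,p[2]+.1);h,ed=np.histogram(a[:,2]-p[2],11,(-.01,.1));print(h)
E
python3 tip.py s2
```

```text
[0.47739405 0.20773414 0.06005636] 2.7139062558214584 [-0.06600348  0.64267558 -0.00179466] 4.7 r 0.10670625558032147 phi 155.50957157802566
[ 0  0  0  0 15 33 54 29 21  6  0]
```

```bash
python3 - <<'E'
from m import *
c=np.array([.5745,.1635]);p=observe()['tool_pos']
a=np.radians(np.linspace(155.5,238,15));w=c+.104*np.c_[np.cos(a),np.sin(a)];w[0]=p[:2]
print((np.diff(w,axis=0)*1000).round(1).tolist(),a[1]-a[0])
E
```

```text
[[-2.2, -11.1], [-2.9, -10.3], [-1.8, -10.5], [-0.7, -10.7], [0.4, -10.7], [1.5, -10.6], [2.6, -10.4], [3.6, -10.1], [4.6, -9.6], [5.6, -9.1], [6.5, -8.5], [7.3, -7.8], [8.1, -7.0], [8.8, -6.1]] 0.10284975949252306
```

Call:
send_rows --pt "0 -0.002 -0.011 -0.004 0.103" --pt "0 -0.003 -0.01 0 0.103" --pt "0 -0.002 -0.0105 0 0.103" --pt "0 -0.0005 -0.0105 0 0.103" --pt "0 0.0005 -0.0105 0 0.103"

```text
time: 5.25
tool_pos: [0.4718, 0.1552, 0.0581]
tool_rot: [3.141, 0.002, -3.05]
contact_force: [-1.4, 1.9, 0.6]
opening: 0.0005
grip_force: 0.9
```

Call:
send_rows --pt "0 0.0015 -0.0105 0 0.103" --pt "0 0.0025 -0.0105 0 0.103" --pt "0 0.0035 -0.01 0 0.103" --pt "0 0.0045 -0.0095 0 0.103" --pt "0 0.0055 -0.009 0 0.103"

```text
time: 5.75
tool_pos: [0.489, 0.1054, 0.058]
tool_rot: [-3.141, 0.001, -2.535]
contact_force: [-3.0, 0.3, 1.2]
opening: 0.0001
grip_force: 1.0
```

Call:
send_rows --pt "0 0.0065 -0.0085 0 0.103" --pt "0 0.0075 -0.008 0 0.103" --pt "0 0.004 -0.0035 0 0.05" --pt "0 0 0 0 0" --pt "0 0 0 0 0"

```text
time: 6.25
tool_pos: [0.5072, 0.0857, 0.0574]
tool_rot: [-3.141, 0.001, -2.284]
contact_force: [-0.2, -0.5, 0.4]
opening: 0.0007
grip_force: 0.0
```

```bash
python3 look.py p2 -110; python3 tip.py s3
```

```text
[0.50695768 0.08581994 0.05724891] [0.56255849 0.86538385 0.42404445] r 0.10293763691097099 phi -131.0067526349241 t 6.3 [-3.14075549e+00  9.49188339e-04 -2.28385817e+00]
[0.57621654 0.16390521] -120.84114583587657 0.0020613530825570863 2069
[0.50695768 0.08581994 0.05724891] -2.2838581674769305 [0.56255849 0.86538385 0.42404445] 6.3 r 0.10293763691097099 phi -131.0067526349241
[  0   0   0   5  40 149  66  80  80  58  10]
```

View pics/p2.png

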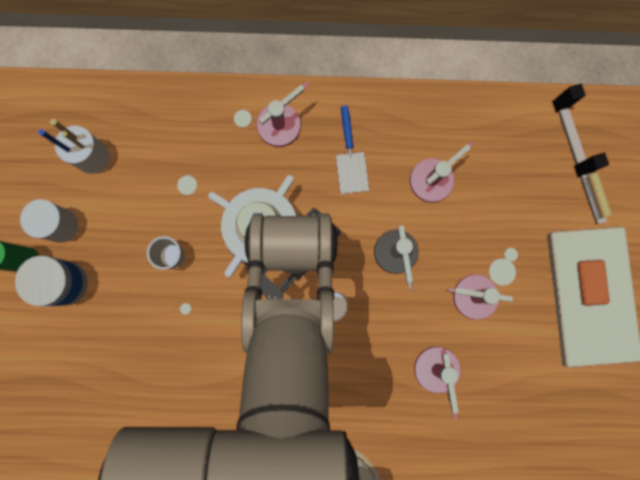

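The wheel is now turning with the finger. The arrow is at about -121°, and the target is about -97°.

Call:
send_rows --pt "0 0.006 -0.005 0 0.073" --pt "0 0.0065 -0.0047 0 0.073" --pt "0 0.0065 -0.0042 0 0.073" --pt "0 0.007 -0.0037 0 0.073" --pt "0 0.0072 -0.0032 0 0.073"

```text
time: 6.85
tool_pos: [0.5397, 0.0653, 0.0568]
tool_rot: [3.141, 0.0, -1.915]
contact_force: [-2.1, 1.8, -0.2]
opening: 0.0006
grip_force: 0.9
```

Call:
send_rows --pt "0 0 0 0 0" --pt "0 0 0 0 0"

```text
time: 7.05
tool_pos: [0.5396, 0.065, 0.0565]
tool_rot: [3.141, -0.0, -1.92]
contact_force: [-0.3, -1.1, -0.5]
opening: 0.0005
grip_force: 0.0
```

```bash
python3 look.py p3 -100; python3 tip.py s4
```

```text
[0.53943033 0.06502684 0.05650214] [ 0.12562704 -0.02874216 -0.36289095] r 0.10453155106304722 phi -109.60255570011351 t 7.1 [ 3.14112426e+00 -1.18468137e-04 -1.91926934e+00]
[0.576144   0.16391227] -98.96851466364615 0.0018697167715904198 1967
[0.53943033 0.06502684 0.05650214] -1.91926933834816 [ 0.12562704 -0.02874216 -0.36289095] 7.1 r 0.10453155106304722 phi -109.60255570011351
[  0   0   0   3  28 145  69  75  79  70   9]
```

Call:
send_rows --pt "0 0.0015 -0.0005 0 0.016" --pt "0 0.0015 -0.0005 0 0.016" --pt "0 0 0 0 0" --pt "0 0 0 0 0" --pt "0 0 0 0 0"

```text
time: 7.65
tool_pos: [0.5428, 0.0638, 0.0565]
tool_rot: [3.141, 0.0, -1.886]
contact_force: [-1.0, 1.2, 1.0]
opening: 0.0007
grip_force: 0.5
```

```bash
python3 look.py p4 -98
```

```text
[0.54281395 0.06382284 0.05653252] [-0.21169934  1.00675849  1.26033085] r 0.10459226546841928 phi -107.6347702184972 t 7.7 [ 3.14140654e+00 -5.37351405e-06 -1.88548183e+00]
[0.5763509  0.16391513] -98.0870091957136 0.0014417733404784362 2000
```

Call:
send_rows --pt "0 -0.01 0.003 0 0" --pt "0 -0.01 0.003 0 0" --pt "0 0 0 0.04 0" --pt "0 0 0 0.045 -0.08" --pt "0 0 -0.015 0.02 -0.08"

```text
time: 8.2
tool_pos: [0.5236, 0.0561, 0.1654]
tool_rot: [-3.137, 0.003, -2.047]
contact_force: [-0.0, -0.0, -0.0]
opening: 0.0009
grip_force: 0.0
```

Call:
send_rows --pt "0 -0.008 -0.045 0 -0.08" --pt "0 -0.009 -0.045 0 -0.08" --pt "0 -0.009 -0.045 0 -0.08" --pt "0 -0.009 -0.045 0 -0.08" --pt "0 -0.008 -0.045 0 -0.08"

```text
time: 8.7
tool_pos: [0.4785, -0.1712, 0.1616]
tool_rot: [3.142, 0.0, -2.448]
contact_force: [1.0, -0.5, -0.5]
opening: 0.0005
grip_force: 0.0
```

Call:
send_rows --pt "0 0 -0.01 0 -0.08" --pt "0 0 0 0 0"

```text
time: 8.9
tool_pos: [0.4789, -0.1815, 0.1614]
tool_rot: [3.141, -0.0, -2.529]
contact_force: [-0.2, 1.2, -0.9]
opening: 0.0005
grip_force: 0.0
```

```bash
python3 look.py p5 -97; python3 - <<'E'
from m import *
W=cloud('top',np.load('pics/p5.npz')['d']);g=np.array([.538,-.1355]);c=np.array([.5757,.164])
N=sel(W,g,.11,.104,.13);H=sel(W,g,.03,.119,.126);print(len(N),len(H),H.mean(0) if len(H) else'')
F=sel(W,g,.06,.008,.028);print('foot',len(F),enc(F) if len(F) else '')
# plain arm ends only: direction from opposite arms
E
```

```text
[ 0.47918828 -0.18014994  0.16140608] [ 0.07005401  0.45761407 -0.32677857] r 0.3566225001498689 phi -105.50141764319889 t 8.95 [ 3.14093867e+00  6.11962513e-05 -2.52533053e+00]
[0.57598934 0.16366442] -98.14425070438261 0.009512048399785152 3491
421 174 [ 0.53741801 -0.13635924  0.12159841]
foot 1110 (array([ 0.53809422, -0.13620195]), 0.05006108433008194)
```

View pics/p5.png

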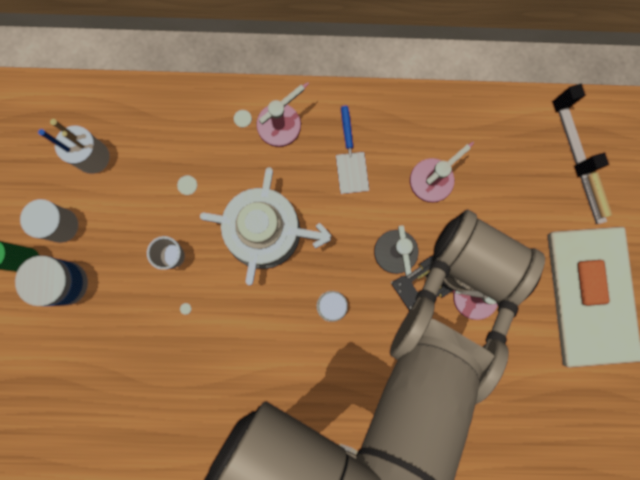

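```bash
python3 - <<'E'
from m import *
g=np.array([.538,-.136])
for f in('top0','p5'):
    W=cloud('top',np.load(f'pics/{f}.npz')['d']);c=np.array([.5757,.164])
    P=sel(W,c,.16,.09,.106)[:,:2]
    th0=-168.7 if f=='top0' else -98.1
    m=[]
    for k in range(4):
        t=np.radians(th0+90*k);d=P-c;x=d@[np.cos(t),np.sin(t)];y=d@[-np.sin(t),np.cos(t)]
        s=(x>.088)&(x<.112)&(abs(y)<.014);m.append(P[s].mean(0));print(k,s.sum(),y[s].mean().round(4),end=' ')
    m=np.array(m);a=m[1]-m[3];b=m[0]-m[2];A=np.degrees(np.arctan2(a[1],a[0]))-90;B=np.degrees(np.arctan2(b[1],b[0]))
    # intersection of the two lines
    s=np.linalg.solve(np.c_[a,-b],m[2]-m[3]);cc=m[3]+s[0]*a
    print('\n',f,A,B,'centre',cc,'target',np.degrees(np.arctan2(*(g-cc)[::-1])))
    u=b/np.hypot(*b);print('offset mm',1000*(u[0]*(g-cc)[1]-u[1]*(g-cc)[0]))
c=cc;N=sel(W,g,.11,.104,.13)
E
```

```text
0 82 0.0002 1 82 0.0003 2 75 -0.0002 3 85 0.0002 
 top0 -168.56986876036984 -168.69898010324266 centre [0.5757876  0.16377605] target -97.18439946314287
offset mm 286.5587476293362
0 83 -0.0001 1 78 -0.0003 2 84 -0.0 3 85 0.0001 
 p5 -98.15887857998518 -98.13597726660979 centre [0.57562296 0.16379347] target -97.15301013347354
offset mm 5.183349501735851
```

The line is within 5 mm of the post, so step 1 is met. Next is the needle: lower the finger on its -y side and push it clockwise.

Call:
send_rows --pt "0 0.001 0 -0.035 0" --pt "0 0.001 0.001 -0.035 0" --pt "0 0 0 -0.013 0" --pt "0 0 0 -0.005 0" --pt "0 0 0 0 0"

```text
time: 9.45
tool_pos: [0.4818, -0.1779, 0.0733]
tool_rot: [3.141, -0.0, -2.523]
contact_force: [0.8, 0.4, 0.0]
opening: 0.0007
grip_force: 0.0
```

```bash
python3 tip.py s5; python3 - <<'E'
from m import *
g=np.array([.538,-.136]);p=observe()['tool_pos'];d=p[:2]-g;f=np.degrees(np.arctan2(*d[::-1]))%360;print(np.hypot(*d),f)
a=np.radians(np.linspace(f,105,21));w=g+.07*np.c_[np.cos(a),np.sin(a)];w[0]=p[:2]
print((np.diff(w,axis=0)*1000).round(1).tolist(),a[1]-a[0])
E
```

```text
[ 0.48181202 -0.17790857  0.07334459] -2.522685019897027 [0.7845642  0.39843609 0.0307634 ] 9.45 r 0.35376669016604617 phi -105.18895323181
[ 0  0  0  0 13 51 93 95 64 25  4]
0.07001492998230631 217.34786447483586
[[-3.9, 5.7], [-3.3, 6.0], [-2.7, 6.3], [-2.1, 6.5], [-1.4, 6.7], [-0.8, 6.8], [-0.1, 6.9], [0.6, 6.8], [1.2, 6.7], [1.9, 6.6], [2.5, 6.4], [3.1, 6.1], [3.7, 5.8], [4.3, 5.4], [4.8, 4.9], [5.2, 4.4], [5.6, 3.9], [6.0, 3.3], [6.3, 2.7], [6.5, 2.1]] -0.09804200713351285
```

Call:
send_rows --pt "0 -0.004 0.0055 0 -0.098" --pt "0 -0.0035 0.006 0 -0.098" --pt "0 -0.0025 0.0065 0 -0.098" --pt "0 -0.002 0.0065 0 -0.098" --pt "0 -0.0015 0.0065 0 -0.098"

```text
time: 10.0
tool_pos: [0.4692, -0.1482, 0.0751]
tool_rot: [-3.14, 0.002, -3.018]
contact_force: [-0.3, -1.5, -0.5]
opening: 0.0004
grip_force: 0.3
```

Call:
send_rows --pt "0 -0.001 0.007 0 -0.098" --pt "0 0 0.007 0 -0.098" --pt "0 0.0005 0.007 0 -0.098" --pt "0 0.001 0.0065 0 -0.098" --pt "0 0.002 0.0065 0 -0.098"

```text
time: 10.5
tool_pos: [0.4718, -0.1141, 0.0751]
tool_rot: [-3.141, 0.003, 2.775]
contact_force: [0.1, -0.7, -0.1]
opening: 0.0001
grip_force: 0.4
```

```bash
cat > nl.py <<'E'
import sys
from m import *
s=observe();p=s['tool_pos'];g=np.array([.538,-.136]);c=np.array([.5757,.1638]);d=p[:2]-g
print('t',s['time'],p,'F',s['contact_force'],'r',np.hypot(*d),'phi',np.degrees(np.arctan2(*d[::-1])),'target',np.degrees(np.arctan2(*(c-g)[::-1])))
for n in('top','side'):
    im,dd=snap(n,sys.argv[1]+n);W=cloud(n,dd)
    N=sel(W,g,.1,.1045,.128); F=sel(W,g,.06,.008,.028)
    r=np.hypot(*(N[:,:2]-g).T);N=N[(r>.03)]; a=np.degrees(np.arctan2(*(N[:,:2]-g).T[::-1]))%360
    h=np.histogram(a,36,(0,360))[0];print(n,{10*k+5:int(v) for k,v in enumerate(h) if v>2})
    if len(F)>50: print('foot',enc(F),len(F))
E
python3 nl.py n1; python3 tip.py s6 | head -1
```

```text
t 10.5 [ 0.4717798  -0.11413462  0.07507341] F [ 0.1320753  -0.73011916 -0.10341365] r 0.06973672069058744 phi 161.72718909421022 target 82.8326486138029
top {315: 3, 325: 17, 335: 6}
foot (array([ 0.55329651, -0.11100809]), 0.0388391837477684) 159
side {135: 3, 145: 48, 155: 97, 165: 8, 175: 4, 315: 50, 325: 32, 335: 5}
foot (array([ 0.53950143, -0.13972019]), 0.05206581577658653) 1262
[ 0.47186778 -0.1137936   0.07490466] 2.778583219112174 [ 0.53928788 -0.23053457  0.38896339] 10.6 r 0.29567738007614475 phi -110.310577742595
```

The needle is turning: its tail is at about 326°, so the tip is at about 147°. Carrying on.

Call:
send_rows --pt "0 0.0025 0.0065 0 -0.098" --pt "0 0.003 0.006 0 -0.098" --pt "0 0.0035 0.006 0 -0.098" --pt "0 0.0045 0.0055 0 -0.098" --pt "0 0.005 0.005 0 -0.098"

```text
time: 11.15
tool_pos: [0.4897, -0.0854, 0.0743]
tool_rot: [3.141, 0.001, 2.287]
contact_force: [-0.9, 0.3, 1.2]
opening: 0.0005
grip_force: 0.8
```

Call:
send_rows --pt "0 0.005 0.0045 0 -0.098" --pt "0 0.0055 0.004 0 -0.098" --pt "0 0.006 0.0035 0 -0.098" --pt "0 0.006 0.0025 0 -0.098" --pt "0 0 0 0 0"

```text
time: 11.65
tool_pos: [0.5127, -0.0708, 0.0742]
tool_rot: [3.14, 0.001, 1.898]
contact_force: [-0.7, -0.0, 0.5]
opening: 0.0011
grip_force: 0.2
```

```bash
python3 nl.py n2; python3 - <<'E'
from m import *
g=np.array([.538,-.136])
for n in('top','side'):
    W=cloud(n,np.load(f'pics/n2{n}.npz')['d']);N=sel(W,g,.1,.1045,.124)[:,:2]
    r=np.hypot(*(N-g).T);a=np.degrees(np.arctan2(*(N-g).T[::-1]))%360
    for lo,hi in((60,140),(220,320)):
        s=(r>.025)&(a>lo)&(a<hi);print(n,lo,s.sum(),a[s].mean() if s.any() else '')
E
```

```text
t 11.65 [ 0.51270769 -0.07075015  0.07417077] F [-0.7072032  -0.0291591   0.51832262] r 0.0699803050409479 phi 111.1874501644623 target 82.8326486138029
top {}
side {85: 8, 95: 61, 105: 51, 115: 35, 125: 31, 265: 12, 275: 40, 285: 18}
foot (array([ 0.53750247, -0.13890691]), 0.052179381251335144) 1255
top 60 0 
top 220 0 
side 60 161 103.90437992779414
side 220 81 276.0635113944131
```

Call:
send_rows --pt "0 0.004 0.0015 0 -0.06" --pt "0 0.004 0.001 0 -0.06" --pt "0 0.004 0.001 0 -0.06" --pt "0 0.0035 0.0005 0 -0.05" --pt "0 0 0 0 0"

```text
time: 12.25
tool_pos: [0.5274, -0.0669, 0.0736]
tool_rot: [3.141, 0.0, 1.668]
contact_force: [-0.1, 0.8, 0.8]
opening: 0.0008
grip_force: 0.2
```

Call:
send_rows --pt "0 -0.006 0 0 0" --pt "0 -0.01 0 0 0" --pt "0 0 0 0.03 0" --pt "0 -0.02 0 0.04 0" --pt "0 -0.05 0 0 0"

```text
time: 12.75
tool_pos: [0.4453, -0.0683, 0.1478]
tool_rot: [3.131, 0.005, 1.668]
contact_force: [-0.1, -0.1, 0.3]
opening: 0.0003
grip_force: 0.0
```

```bash
python3 nl.py n3; python3 - <<'E'
from m import *
g=np.array([.538,-.136]);W=cloud('top',np.load('pics/n3top.npz')['d'])
H=sel(W,g,.03,.119,.126);print('hub',H.mean(0) if len(H) else'',len(H))
N=sel(W,g,.1,.1045,.124)[:,:2];r=np.hypot(*(N-g).T);a=np.degrees(np.arctan2(*(N-g).T[::-1]))%360
for lo,hi in((60,140),(220,320)):
    s=(r>.025)&(a>lo)&(a<hi);print(lo,s.sum(),a[s].mean() if s.any() else '')
E
```

```text
t 12.75 [ 0.44532136 -0.06827028  0.14775642] F [-0.09622301 -0.11999466  0.31635604] r 0.11478956422657381 phi 143.84059741102615 target 82.8326486138029
top {255: 15, 265: 21}
foot (array([ 0.54936457, -0.14521082]), 0.047016438096761703) 269
side {75: 26, 85: 41, 255: 8, 265: 45}
foot (array([ 0.53911918, -0.14059125]), 0.05173814669251442) 1274
hub [ 0.53820218 -0.13886658  0.1214756 ] 164
60 0 
220 53 262.4247053201531
```

Call:
send_rows --pt "0 -0.015 -0.04 0.02 0" --pt "0 -0.015 -0.045 0 0" --pt "0 -0.015 -0.045 0 0" --pt "0 -0.015 -0.045 0 0" --pt "0 -0.015 -0.045 0 0"

```text
time: 13.35
tool_pos: [0.3648, -0.288, 0.1635]
tool_rot: [3.142, -0.0, 1.667]
contact_force: [0.4, -0.2, -0.6]
opening: 0.0006
grip_force: 0.0
```

Call:
send_rows --pt "0 0 -0.03 0 0" --pt "0 0 0 0 0" --pt "0 0 0 0 0"

```text
time: 13.65
tool_pos: [0.3655, -0.3163, 0.163]
tool_rot: [-3.141, -0.002, 1.665]
contact_force: [0.6, 1.6, -1.2]
opening: 0.0006
grip_force: 0.0
```

```bash
python3 nl.py n4; python3 - <<'E'
from m import *
g=np.array([.538,-.136]);W=cloud('top',np.load('pics/n4top.npz')['d']);c=np.array([.5757,.1638])
H=sel(W,g,.03,.119,.126);print('hub',H.mean(0),len(H))
N=sel(W,g,.1,.1045,.124)[:,:2];d=N-g
t=np.radians(82.5)
for _ in range(3):
    x=d@[np.cos(t),np.sin(t)];y=d@[-np.sin(t),np.cos(t)];s=((x>.025)&(x<.07)|(x<-.022)&(x>-.042))&(abs(y)<.012)
    k,b=np.polyfit(x[s],y[s],1);t+=np.arctan(k)
print('needle',np.degrees(t),'offset at hub',b,s.sum())
o=g+b*np.array([-np.sin(t),np.cos(t)]);e=c-o;print('needle miss mm',1000*(-np.sin(t)*e[0]+np.cos(t)*e[1]))
C=sel(W,c,.1,.112,.17);print('cast',enc(C))
for n,(u,v) in dict(jar=(332,306),cup=(165,253),sp=(347,120)).items(): print(n,W[v,u].round(4))
E
python3 look.py p9 -98
```

```text
t 13.65 [ 0.36549431 -0.31630374  0.16295737] F [ 0.558866    1.57734329 -1.16507492] r 0.24953486885515225 phi -133.73381381732332 target 82.8326486138029
top {75: 29, 85: 109, 255: 14, 265: 20, 275: 4}
foot (array([ 0.53806764, -0.13692729]), 0.05025077983736992) 1121
side {75: 27, 85: 40, 255: 9, 265: 43, 275: 4}
foot (array([ 0.53940946, -0.13973108]), 0.051860615611076355) 1268
hub [ 0.53778497 -0.13642579  0.12138352] 190
needle 82.93399553410886 offset at hub 0.0002654363240592427 176
needle miss mm -0.7999099127496551
cast (array([0.57424372, 0.16441171]), 0.048138417303562164)
jar [0.4131 0.0062 0.0693]
cup [0.5217 0.3789 0.0083]
sp [ 0.837  -0.0212  0.0157]
[ 0.36632965 -0.31530368  0.16344889] [-0.8744961   0.07702595 -1.41313465] r 0.5220994752277884 phi -113.49804647836488 t 13.8 [-3.14140770e+00 -7.26094506e-04  1.66745388e+00]
[0.57607031 0.16364415] -98.03897648217186 0.00924472787923126 3491
```

View pics/p9.png

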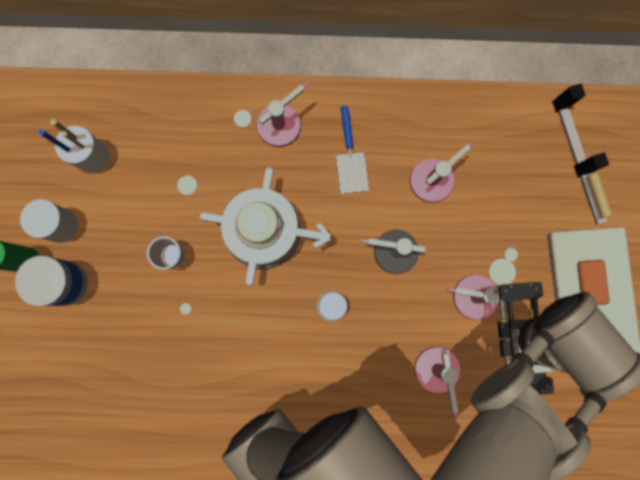

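The picture shows the arrow tip (330,236) and the needle tip (363,241) facing each other. The needle line misses the wheel's axis by about 1 mm and the arrow line misses the post by about 5 mm. The stand, cast and bystanders are unmoved, and the arm is clear.

```bash
python3 -c "
from cell import *
print(hand_in())"
```

```text
the job is handed in; nothing more can be done
None
```

The job is handed in, with no verdict returned: by my last camera measurement the arrow line passes about 5 mm from the gauge post and the needle line about 1 mm from the turntable's axis (limit 15 mm for both), and the cast, stand, jar, cup and spatula had not visibly moved.

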